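# Lock the press-and-turn cap on the lens-cleaner jar

### The job

Close the lens-cleaner concentrate jar that is clamped in the grey holder: set the larger winged cap on its neck, turn it lightly until its lugs drop between the neck tabs, then press it down against the spring seal, turn it clockwise as far as it goes and let it go, so that it springs up into its catch and stays locked, level. Feel your way and do not force the cap onto the jar; leave the smaller cap and everything else on the counter where it is.

Things in the scene. Friction and masses are not known exactly. Their poses are not given: they have to be found in the camera images.
- cap: The larger grey cap, loose, upright on the counter, 40 to 85 g. Round skirt 58 mm outer diameter, 24 mm high, open below (inside diameter 51 mm, inner ceiling 19 mm above the origin). On top a grip bar 48 mm long, 12 mm wide, from 24 to 47 mm above the origin. Origin: centre of the underside (skirt edge); z up; x along the bar. A half turn gives the same cap.
- cap_lugs (a point): Centre of the cap's two inner lugs, on its axis 2 mm above its origin. The lugs sit inside the skirt's lower edge below the two ends of the bar (at the cap's +x and -x): 7 mm wide, 4 mm high (0 to 4 mm above the cap's origin), reaching inward to 18.5 mm from the axis.
- small_cap: A smaller grey winged cap of the same look (40 mm diameter, bar 34 mm long, 47 mm high in all), which does not fit the jar; leave it. Origin: centre of the underside. The two caps may have swapped places.
- holder: Fixed grey holder, base 110 x 110 x 10 mm, collar 76 mm diameter up to 42 mm, with the white jar clamped tightly and centrally in it. Origin: centre of the base's underside, on the jar's axis; z up. Above this origin: jar shoulder 70 to 84 mm, neck 32 mm diameter from 84 mm, its top 4 mm tapering to 28 mm at the rim at 110 mm. The jar's own turning angle in the holder is not measured (see tabs).
- tabs (a point): On the jar's axis, level with the top faces of its two neck tabs, 104 mm above the holder's origin (undersides 100 mm, out to 23.5 mm from the axis). Between them two diametral gaps, 0.68 rad wide, for the lugs: centred on the holder's x axis, but turned by an unknown -0.35 to 0.35 rad. Cap bar along the gaps (0.15 rad play): it sinks in; else the lugs stand on the tabs, cap origin at this point.
- seal_top (a point): Top centre of the free black spring seal (27 mm diameter, standing 10 mm out of the neck), 120 mm above the holder's origin. The cap's ceiling meets it when the cap origin is 101 mm above the holder's origin, where it pushes up with 3 N; 7 N at 96 mm, 9 N at 93.5 mm and 11 N at 91 mm, where the cap meets the neck rim, a hard end.
- catch (a point): Where the locked cap's origin lies: jar's axis, 96 mm above the holder's origin. Clockwise from above, under each tab: a ridge (lugs pass below it only with the cap origin under 93.5 mm above the holder's origin), then the catch, ending in a hard stop 0.83 rad past the gap's middle. Let go between 0.69 and 0.83 rad, the spring lifts the cap to this point and the ridge keeps it from turning back.
- spectacles: Wire spectacles, folded, lying on the counter, about 135 x 40 mm; a bystander. Origin: middle of the underside.
- case: Black spectacle case, 65 x 160 x 45 mm; a bystander. Origin: centre of the underside.
- screwdriver: Small screwdriver, 130 mm long, lying; a bystander. Origin: its underside.
- spray: Small clear spray bottle, 36 mm diameter, 100 mm high; a bystander. Origin: centre of the underside.
- pad_tub: Low clear nose-pad tub, 40 mm diameter, 32 mm high; a bystander. Origin: centre of the underside.
Things that resemble listed ones, but are neither listed nor needed, are in the scene too. Of the things shaped like the holder, the grey one is meant.

How it is judged (in metres and radians):
On the way, in this order (a step that is already met when the one before it is completed fails the run):
1. the larger cap is lifted off the counter (height (world z) of cap above 0.03 m), for 0.1 s.
2. the cap, upright on the neck, is pressed down far enough for its lugs to pass under the ridges (z of cap in the frame of holder below 0.0938 m and horizontal distance between cap and holder below 0.004 m and angle between cap's own z axis and vertical below 0.12 rad), for 0.1 s.
At the end, for the whole second after the job is handed in: The larger cap rests by itself in its catch on the jar: its origin 94.7 to 97.3 mm above the holder's origin (held down against the spring by the tabs), within 4 mm of the jar's axis, level within 0.07 rad and at rest (z of cap in the frame of holder between 0.0947 and 0.0973 m and horizontal distance between cap and holder below 0.004 m and angle between cap's own z axis and vertical below 0.07 rad and linear speed of cap below 0.02 m/s); the robot touches nothing.
It fails at once if the cap is forced onto the jar with more than 60 N (contact force between cap and holder above 60 N).
It fails at once if the smaller cap or another thing on the counter is moved by more than 30 mm (distance of any of small_cap, spectacles, case, screwdriver, spray, pad_tub from where it was at the start of the episode above 0.03 m).
It also fails if it takes over 64 s, if anything falls off the work surface, if the arm or the gripper's body presses on something with over 40 N, if the wrist force passes 120 N, or if a joint passes its speed limit or range.

### The arm

A 6-joint arm with a two-finger parallel gripper is mounted at the origin on the work surface. World frame = base frame: x ahead of the robot, y to its left, z up, the work surface at z = 0. Lengths are in mm, angles in rad, forces in N, time in s.
With the tool pointing down it reaches from about 200 to 875 mm from the base axis. Payload 3.4 kg.
Tool frame: the origin (TCP) lies between the finger pads; the fingertips stand arm.tcp_to_tips ahead of it and the grasp point (between the pads) lies 11 mm behind it (arm.tcp_to_tips is the distance from the TCP to the fingertips, in mm); z points along the fingers, y is the line along which they close (so a half turn about z gives the same grasp; the last joint's range is limited). The gripper opens to 94 mm and grips with 3 to 60 N. Pads are 16 mm wide; open, the fingers measure 119 mm over their backs; the gripper's body (75 mm by 177 mm) begins 78 mm behind the grasp point.
Start: joints at [1.095, 0.276, 1.505, -0, 1.361, -0.121], TCP at [199.776, 539.216, 213.493] pointing down, gripper open.
Joint ranges: [-2.89, 2.89], [-0.75, 2.08], [0.22, 2.7], [-1.18, 4.32], [0.11, 2.71], [-2.7, 2.7]. Speed limits (rad/s): [2.57, 2.57, 3.14, 3.14, 3.14, 3.14].

### API

Orientations are given as a unit quaternion [w, x, y, z].
In Python, from bench import monitor, cams, order, finder, arm gives the robot as it stands.
- The arm moves only by the tool servo_tool, never from a script. Its argument "increments" is a list of rows, each a list of 7 numbers: the shift along the tool's x, y, z in mm, then the turn, a rotation vector about the tool's x, y, z in degrees, then the closure, from -1 (fully open) to 1 (shut). In form: [[x, y, z, rx, ry, rz, gripper], ...]. A call has 1 to 12 rows; each row is the pose to reach, as a shift and turn from the pose commanded when the call began, along the tool's axes at that moment; what a row does not reach only later rows make up. A row lasts 1/12 s, in which the tool goes at most 41.7 mm and 7.16 degrees, less where a joint would pass 70% of its speed; a pose out of reach is approached as far as the arm can. A call with a gripper value outside its range is refused whole. The fingers move at their own pace and stop on an object; "newtons" is the grip in N (left out, the last holds). Time passes only in rows, so rows that repeat a pose let the fingers close. It gives the time, the measured TCP pose, the force, the opening and the grip force at its end, in the units of the state.
- monitor.observe(): the state, without advancing time (a new reading comes with each control period).
- cams.camera(name): name is "scene" or "top" or "wrist"; returns (picture, depth): 400x640x3 uint8, blue, green, red; 400x640 float32, mm along the optical axis (not along the pixel's ray), 0 where there is no reading.
- cams.calibration(name): a dict with "mtx" (3x3 intrinsics, pixels), "world_from_camera" (4x4, takes a point from camera to world coordinates). Camera axes: x right, y up, looking along -z (the intrinsics and any distortion apply to the point x, -y, -z); pixel columns grow to the right and rows downward; lengths in mm; the calibration is good to about 2 mm. A picture is of the moment at which its call begins: read the wrist's pose just before it. calibration takes no time and is no camera call; for the wrist camera it gives the pose at the moment of the call.
- order.close_job(): hands the job in; it is judged then, once.
Trained networks look in the newest picture that a camera, given by its name, has taken for a name from the list of things; names that differ only in an ending like _2 or _b are one class to them, and where a whole thing is asked for, a point or a joint stands for the part that bears it (a point fixed in the world has none). Each returns a list of dicts, best first, with "score" (0 to 1); they miss things now and then, are a little off and sometimes report something else, mostly with a low value. They report only what shows in the picture. A call takes as long as a camera call. They do not tell look-alikes from the thing itself.
- finder.search_frame(thing, camera): "xy" ([column, row] as shares, 0 to 1, of the picture: columns of its width, rows of its height, amid what is visible of it).
- finder.place_of(thing, camera): "xy" ([column, row] as shares, 0 to 1, of the picture: columns of its width, rows of its height: a listed point, or the origin of a listed thing).
The state is a dict: "time": time; "joint_positions": joint angles; "joint_vel": joint speeds; "tau": joint torques, N m; "position": TCP position; "tool_rot": TCP orientation; "contact_force": force on the tool from outside, world axes, zero at the start; "moment": the same for the moment, N m; "opening": opening from 0.0 (shut) to 1.0 (fully open); "gripper_force": force on a finger pad.
Only numpy, scipy, OpenCV 4.12 (cv2) and the standard library are available. Lean on these libraries where they do the work, as an engineer would, in place of code of your own. Each camera call takes 0.05 s, during which the arm holds its last target. There are 200 camera calls.

## Working session

There is one attempt and no reset: what is moved stays moved. The work goes in short steps, Python scripts to look and compute and a tool call to move; the robot and the scene stay as the last step left them, time stands still between calls to the robot, and variables do not carry over. Pictures are saved under pics/ and viewed, at most 10 in all, crops included, and the job is handed in when it is done.

Besides the shell and the picture viewer there is one more tool, called after "Call:" as name(argument=value, ...) on one line, values as JSON. servo_tool: Moves the arm, as the interface text tells. Its arguments: {"type":"object","properties":{"increments":{"type":"array"},"newtons":{"type":"number"}},"required":["increments"]}

```bash
mkdir -p pics; cat > h.py <<'E'
import numpy as np, cv2
from bench import monitor, cams, order, finder, arm
def px2w(cal,u,v,d):
    K=np.array(cal["mtx"]);T=np.array(cal["world_from_camera"])
    p=np.array([(u-K[0,2])/K[0,0]*d,-(v-K[1,2])/K[1,1]*d,-d,1]);return (T@p)[:3]
def onplane(cal,u,v,z):
    a=px2w(cal,u,v,0);b=px2w(cal,u,v,1);return a+(b-a)*(z-a[2])/(b[2]-a[2])
E
python3 - <<'E'
from h import *
print(arm.tcp_to_tips, [monitor.observe()[k] for k in("time","position","tool_rot","contact_force","opening")])
for c in("scene","top"):
    im,d=cams.camera(c);cal=cams.calibration(c);cv2.imwrite(f"pics/{c}.png",im);np.savez(f"{c}.npz",im=im,d=d)
    print(c,np.array(cal["world_from_camera"])[:3,3])
    for t in("cap","small_cap","holder"):
        for r in finder.search_frame(t,c)[:4]:
            u,v=r["xy"][0]*640,r["xy"][1]*400;dd=d[int(v),int(u)]
            print(t,round(r["score"],2),round(u),round(v),px2w(cal,u,v,dd).round())
E
```

```text
8.0 [0.0, array([199.52269146, 538.71037551, 212.63643012]), array([-2.55531917e-04,  1.76462412e-01,  9.84306996e-01, -8.30665610e-04]), array([-0.09625249,  0.66192229,  0.82999292]), 0.9979805353656093]
scene [1343.15511121 -174.52925736 1121.23387844]
cap 0.69 174 251 [ 455. -273.   22.]
small_cap 0.65 241 248 [523. -95.  50.]
small_cap 0.31 175 249 [ 465. -267.   45.]
holder 0.95 187 202 [ 313. -212.   59.]
holder 0.73 315 250 [602.  90.  69.]
holder 0.73 464 206 [572. 573.  49.]
holder 0.71 422 163 [371. 533.  59.]
top [ 380.05364698  152.37104946 1370.21503873]
cap 0.51 443 210 [ 440. -267.   31.]
small_cap 0.64 333 169 [562. 115. 103.]
holder 0.96 422 255 [ 288. -188.   71.]
holder 0.91 203 228 [356. 535.  82.]
holder 0.88 334 169 [561. 111. 110.]
holder 0.87 266 271 [228. 319. 123.]
```

View pics/top.png

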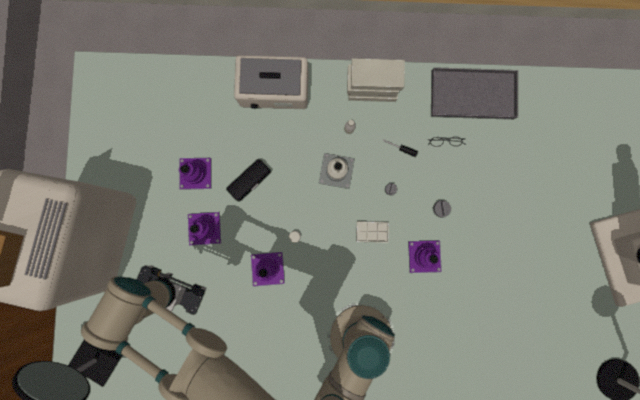

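View pics/scene.png

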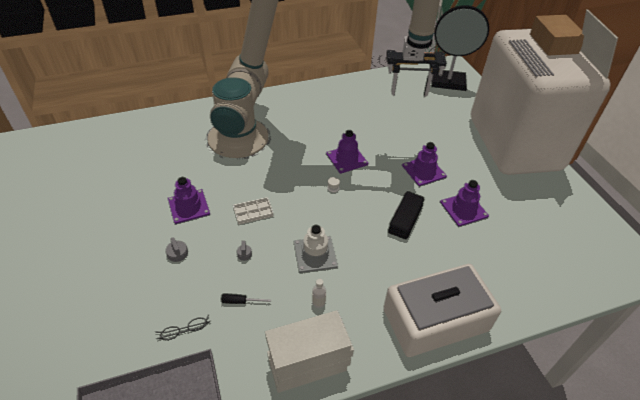

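The top view shows the grey holder at about (337,170), the larger cap at (442,208) and the small cap at (391,188). The other holders are purple. The scene view agrees: larger cap (176,250), small cap (244,252), holder (316,250).

```bash
cat >> h.py <<'E'
from scipy.spatial.transform import Rotation as Rn
def tool(xyz):
    s=monitor.observe();q=s["tool_rot"];R=Rn.from_quat([q[1],q[2],q[3],q[0]])
    return R.inv().apply(np.array(xyz)-s["position"]).round(1)
E
python3 - <<'E'
from h import *
s=monitor.observe();T=np.array(cams.calibration("wrist")["world_from_camera"]);print(T.round(2));
print("cam rel tool",tool(T[:3,3]), cams.calibration("wrist")["mtx"])
cal=cams.calibration("top");print("seal",onplane(cal,338,166,120),"cap",onplane(cal,442,208,40),"small",onplane(cal,391,188,40))
print(tool([500,113,330]),tool([440,-267,330]))
z=np.load("top.npz")
a=cv2.resize(z["im"][140:225,300:470],None,fx=4.7,fy=4.7,interpolation=cv2.INTER_CUBIC);cv2.imwrite("pics/topcrop.png",a)
E
```

```text
[[ 3.5000e-01 -9.1000e-01 -2.3000e-01  1.3372e+02]
 [ 9.4000e-01  3.4000e-01  8.0000e-02  5.6322e+02]
 [-0.0000e+00 -2.4000e-01  9.7000e-01  3.8399e+02]
 [ 0.0000e+00  0.0000e+00  0.0000e+00  1.0000e+00]]
cam rel tool [  70.3   -0.4 -170.6] [[279.63459601   0.         321.14474285]
 [  0.         279.63459601 206.40891715]
 [  0.           0.           1.        ]]
seal [568.79775814 100.39080338 120.        ] cap [ 447.25725465 -261.92260118   40.        ] small [510.57917483 -86.332658    40.        ]
[-429.6 -295.3 -116.6] [-505.3 -672.5 -116.5]
```

View pics/topcrop.png

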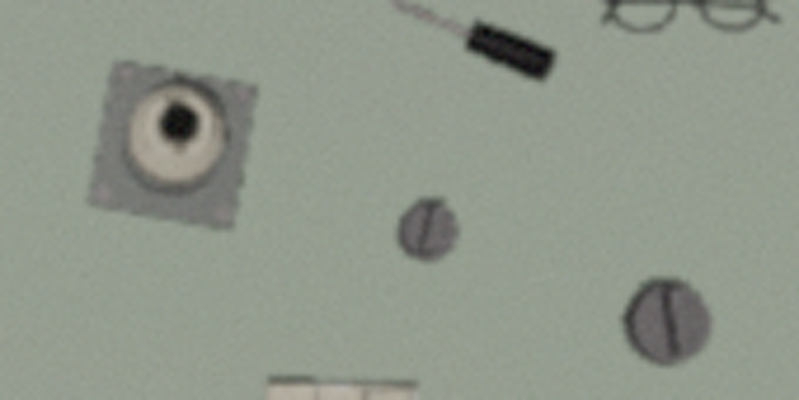

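Crop: the holder base is turned about 10° clockwise in the picture. The larger cap's bar at (670,320) runs almost along world x. First I look at the jar from above with the wrist camera.

Call:
servo_tool(increments=[[-569, -283, -27, 0, 0, 0, -1], [-569, -283, -27, 0, 0, 0, -1], [-569, -283, -27, 0, 0, 0, -1], [-569, -283, -27, 0, 0, 0, -1], [-569, -283, -27, 0, 0, 0, -1], [-569, -283, -27, 0, 0, 0, -1], [-569, -283, -27, 0, 0, 0, -1], [-569, -283, -27, 0, 0, 0, -1], [-569, -283, -27, 0, 0, 0, -1], [-569, -283, -27, 0, 0, 0, -1], [-569, -283, -27, 0, 0, 0, -1], [-569, -283, -27, 0, 0, 0, -1]])

```text
time: 1.4
position: [543.0, 173.4, 235.0]
tool_rot: [0.0, 0.177, 0.984, 0.0]
contact_force: [0.6, 0.8, 0.4]
opening: 1.001
gripper_force: 0.0
```

```bash
python3 -c "
from h import *
print(tool([635,76,240]), monitor.observe()['position'])"
```

```text
[-120.1  -59.4   -5. ] [543.00593764 173.42523679 235.00184882]
```

Call:
servo_tool(increments=[[-100, -50, -5, 0, 0, 0, -1], [-100, -50, -5, 0, 0, 0, -1], [-100, -50, -5, 0, 0, 0, -1], [-100, -50, -5, 0, 0, 0, -1], [-100, -50, -5, 0, 0, 0, -1], [-100, -50, -5, 0, 0, 0, -1]])

```text
time: 1.9
position: [617.7, 93.9, 239.4]
tool_rot: [-0.001, 0.177, 0.984, 0.0]
contact_force: [0.2, -0.2, 0.3]
opening: 0.997
gripper_force: 0.0
```

```bash
python3 - <<'E'
from h import *
print(monitor.observe()["position"])
cal=cams.calibration("wrist");im,d=cams.camera("wrist");np.savez("w1.npz",im=im,d=d,K=cal["mtx"],T=cal["world_from_camera"])
print(np.array(cal["world_from_camera"])[:3,3])
for t in("holder","seal_top","tabs","catch"):
  for r in finder.place_of(t,"wrist")[:2]:
    u,v=r["xy"][0]*640,r["xy"][1]*400
    print(t,round(r["score"],2),round(u),round(v),onplane(cal,u,v,{"holder":0,"seal_top":120,"tabs":104,"catch":96}[t]).round(1),px2w(cal,u,v,d[int(v),int(u)]).round(1))
cv2.imwrite("pics/w1.png",im)
E
```

```text
[617.68817391  93.94726989 239.39406226]
[551.88274151 117.87429021 410.09975486]
holder 0.97 317 153 [570.7 104.2   0. ] [565.2 108.2 120.1]
holder 0.6 8 26 [ 279.  -215.4    0. ] [ 304.1 -184.7   37.8]
seal_top 0.82 310 164 [573.2  97.7 120. ] [573.2  97.7 120.1]
tabs 0.87 311 158 [569.2  99.6 104. ] [568.3 100.5 119.3]
catch 0.57 310 157 [567.7  99.2  96. ] [566.4 100.7 120.4]
```

View pics/w1.png

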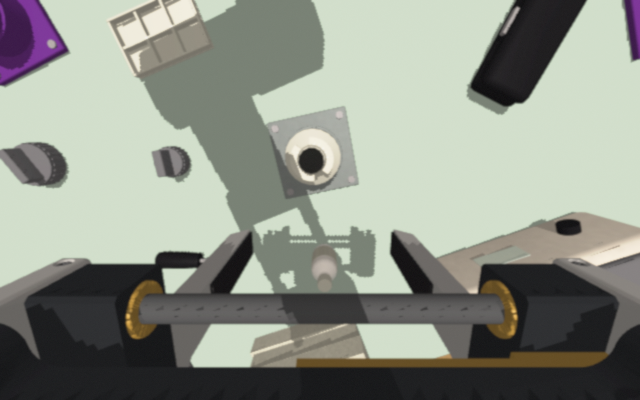

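The wrist view shows the grey base from (268,107) to (358,198) and the seal at (311,160). The small cap is at (170,162) and the larger cap at (35,165).

```bash
python3 - <<'E'
from h import *
f=np.load("w1.npz");im,d,K,T=[f[k] for k in("im","d","K","T")];cal=dict(mtx=K,world_from_camera=T)
v,u=np.mgrid[0:400,0:640];P=np.stack([(u-K[0,2])/K[0,0]*d,-(v-K[1,2])/K[1,1]*d,-d],-1)@T[:3,:3].T+T[:3,3]
ok=(d>0)&(np.hypot(P[...,0]-569,P[...,1]-100)<90)
sel=lambda a,b,r=90,c=(569,100):ok&(P[...,2]>a)&(P[...,2]<b)&(np.hypot(P[...,0]-c[0],P[...,1]-c[1])<r)
m=sel(6,14);r=cv2.minAreaRect(P[m][:,:2].astype(np.float32));print("base",r)
m=sel(116,124,25);c=P[m].mean(0);print("seal",m.sum(),c, cv2.minEnclosingCircle(P[m][:,:2].astype(np.float32)))
m=sel(98,107,27);q=P[m]-c;rr=np.hypot(q[:,0],q[:,1]);th=np.degrees(np.arctan2(q[:,1],q[:,0]))
h=(rr>17.5);print("tabs hist(10deg)",h.sum(),np.histogram(th[h],np.arange(-180,181,10))[0])
# cap
ok=d>0
m=sel(15,60,60,(447,-262));print("cap",m.sum(),P[m].mean(0) if m.any() else 0)
# rectified top view at z=104
S=8;g=np.mgrid[-45:45:1/S,-45:45:1/S]  # rows: x down->up
X=c[0]-g[0];Y=c[1]-g[1];W=np.stack([X,Y,np.full_like(X,104)],-1)-T[:3,3];C=W@T[:3,:3]
uu=(-C[...,0]/C[...,2]*K[0,0]+K[0,2]).astype(np.float32);vv=(C[...,1]/C[...,2]*K[1,1]+K[1,2]).astype(np.float32)
o=cv2.remap(im,uu,vv,cv2.INTER_CUBIC);z=cv2.remap(P[...,2].astype(np.float32),uu,vv,cv2.INTER_NEAREST)
zc=cv2.applyColorMap(np.clip((z-70)*5,0,255).astype(np.uint8),cv2.COLORMAP_JET)
cv2.imwrite("pics/rect.png",cv2.resize(np.hstack([o,zc]),(800,400)))
E
```

```text
base ((570.744873046875, 100.06439208984375), (110.09796905517578, 110.04814910888672), 81.49901580810547)
seal 521 [570.40890416 100.11578746 119.42407078] ((570.53369140625, 100.17998504638672), 13.290779113769531)
tabs hist(10deg) 518 [ 0  0  7 19 18 19 20 18 18 18 19 19 18 19 17 15 15  0  0  0  9 17 17 19
 17 21 19 18 18 19 18 20 19 16 12  0]
cap 1799 [ 448.96983347 -260.80470532   30.60715902]
```

View pics/rect.png

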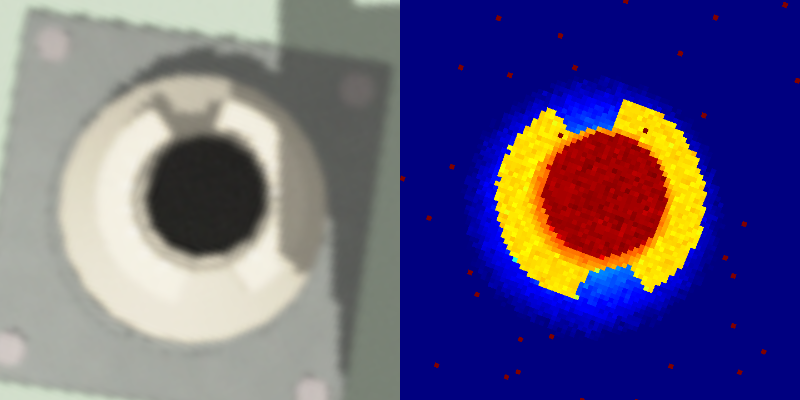

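```bash
python3 -c "
from h import *
print(tool([517,-257,200]), monitor.observe()['position'])"
```

```text
[ -27.3 -364.8   39.9] [617.56532405  94.727011   240.05882083]
```

Call:
servo_tool(increments=[[-27, -365, 0, 0, 0, -24, -1], [-27, -365, 0, 0, 0, -24, -1], [-27, -365, 0, 0, 0, -24, -1], [-27, -365, 0, 0, 0, -24, -1], [-27, -365, 0, 0, 0, -24, -1], [-27, -365, 0, 0, 0, -24, -1], [-27, -365, 20, 0, 0, -24, -1], [-27, -365, 40, 0, 0, -24, -1], [-27, -365, 40, 0, 0, -24, -1], [-27, -365, 40, 0, 0, -24, -1], [-27, -365, 40, 0, 0, -24, -1], [-27, -365, 40, 0, 0, -24, -1]])

```text
time: 3.15
position: [517.0, -257.2, 199.9]
tool_rot: [0.0, -0.032, 0.999, 0.001]
contact_force: [0.8, 0.3, -0.0]
opening: 1.002
gripper_force: 0.0
```

```bash
python3 - <<'E'
from h import *
cams.camera("top")
print(monitor.observe()["position"],monitor.observe()["tool_rot"],monitor.observe()["joint_positions"])
cal=cams.calibration("wrist");im,d=cams.camera("wrist");K=np.array(cal["mtx"]);T=np.array(cal["world_from_camera"])
v,u=np.mgrid[0:400,0:640];P=np.stack([(u-K[0,2])/K[0,0]*d,-(v-K[1,2])/K[1,1]*d,-d],-1)@T[:3,:3].T+T[:3,3]
np.savez("w2.npz",im=im,P=P)
m=(d>0)&(np.hypot(P[...,0]-449,P[...,1]+261)<45)
b=m&(P[...,2]>41)&(P[...,2]<52);n,l,st,_=cv2.connectedComponentsWithStats(b.astype(np.uint8));b=l==1+st[1:,4].argmax()
q=P[b];r=cv2.minAreaRect(q[:,:2].astype(np.float32));print("bar",b.sum(),r,q[:,2].mean())
e=np.linalg.eigh(np.cov(q[:,:2].T))[1][:,1];yaw=np.degrees(np.arctan(e[1]/e[0]));print("yaw",yaw)
s=m&(P[...,2]>21)&(P[...,2]<28);print("skirt",cv2.minEnclosingCircle(P[s|b][:,:2].astype(np.float32)),s.sum())
a=monitor.observe();c=r[0]
print("to above(z100), grasp z",tool([c[0],c[1],100]),tool([c[0],c[1],34]))
E
```

```text
[ 517.44420772 -256.73489318  200.33379641] [ 5.75325472e-04 -3.25563734e-02  9.99469704e-01  2.47768782e-04] [-5.81718913e-01  2.86921409e-01  1.52216210e+00  1.09938400e-03
  1.33185459e+00 -2.21789935e+00]
bar 463 ((447.34136962890625, -270.4770812988281), (47.89714813232422, 12.032896995544434), 10.096440315246582) 46.18260669449154
yaw 10.243692138277602
skirt ((447.67376708984375, -269.95751953125), 29.28245735168457) 1357
to above(z100), grasp z [ 71.3  -9.3 100.5] [ 71.4  -9.3 166.5]
```

Call:
servo_tool(increments=[[71, -9, 60, 0, 0, -6.5, -1], [71, -9, 100, 0, 0, -6.5, -1], [71, -9, 120, 0, 0, -6.5, -0.3], [71, -9, 140, 0, 0, -6.5, -0.3], [71, -9, 155, 0, 0, -6.5, -0.3], [71, -9, 165, 0, 0, -6.5, -0.3], [71, -9, 165.5, 0, 0, -6.5, -0.3], [71, -9, 166, 0, 0, -6.5, 1], [71, -9, 166, 0, 0, -6.5, 1], [71, -9, 166, 0, 0, -6.5, 1], [71, -9, 166, 0, 0, -6.5, 1], [71, -9, 166, 0, 0, -6.5, 1]], newtons=20)

```text
time: 4.25
position: [447.2, -271.9, 34.6]
tool_rot: [0.001, -0.089, 0.996, -0.001]
contact_force: [1.1, 1.0, -0.3]
opening: 0.333
gripper_force: 0.0
```

Call:
servo_tool(increments=[[0, 0, 0, 0, 0, 0, 1], [0, 0, 0, 0, 0, 0, 1], [0, 0, 0, 0, 0, 0, 1], [0, 0, 0, 0, 0, 0, 1]], newtons=50)

```text
time: 4.58
position: [446.6, -271.6, 33.8]
tool_rot: [0.0, -0.089, 0.996, 0.0]
contact_force: [0.1, 0.6, 0.1]
opening: 0.122
gripper_force: 50.0
```

Call:
servo_tool(increments=[[0, 0, -10, 0, 0, 0, 1], [0, 0, -30, 0, 0, 0, 1], [0, 0, -60, 0, 0, 0, 1], [0, 0, -95, 0, 0, 0, 1], [0, 0, -130, 0, 0, 0, 1], [0, 0, -166, 0, 0, 0, 1], [0, 0, -166, 0, 0, 0, 1], [0, 0, -166, 0, 0, 0, 1], [0, 0, -166, 0, 0, 0, 1]])

```text
time: 5.33
position: [445.9, -271.1, 199.3]
tool_rot: [-0.0, -0.089, 0.996, 0.0]
contact_force: [0.3, 1.0, 0.0]
opening: 0.122
gripper_force: 50.0
```

```bash
cat > capm.py <<'E'
from h import *
s=monitor.observe();cal=cams.calibration("wrist");im,d=cams.camera("wrist");K=np.array(cal["mtx"]);T=np.array(cal["world_from_camera"])
v,u=np.mgrid[0:400,0:640];P=np.stack([(u-K[0,2])/K[0,0]*d,-(v-K[1,2])/K[1,1]*d,-d],-1)@T[:3,:3].T+T[:3,3]
q=s["tool_rot"];Q=Rn.from_quat([q[1],q[2],q[3],q[0]]).inv().apply((P-s["position"]).reshape(-1,3)).reshape(P.shape)
m=(d>0)&(np.hypot(Q[...,0],Q[...,1])<33)&(Q[...,2]>6)&(Q[...,2]<14)
print("pos",s["position"].round(1),"F",s["contact_force"].round(1),"n",m.sum())
pts=Q[m][:,:2];print("skirt pts tool x/y range",np.percentile(pts,[1,99],axis=0).round(1),cv2.minEnclosingCircle(pts.astype(np.float32)), "z",np.median(Q[m][:,2]))
b=(d>0)&(np.hypot(Q[...,0],Q[...,1])<27)&(abs(Q[...,1])<6)&(Q[...,2]>-16)&(Q[...,2]<-9);print("bar x",b.sum(),np.percentile(Q[b][:,0],[1,99]) if b.any() else 0)
cv2.imwrite("pics/cap%d.png"%(s["time"]*100),im)
print(tool([571.0,100.1,200]), tool([571.0,100.1,142]))
E
python3 capm.py; ls pics
```

```text
pos [ 445.9 -271.1  199.3] F [0.3 1.  0. ] n 1968
skirt pts tool x/y range [[-10.7 -27.9]
 [ 27.7  27.7]] ((-0.38882461190223694, -0.03296009078621864), 30.15875244140625) z 10.450754422439214
bar x 1419 [-23.38416119  23.10379407]
[-189.   342.9   -1.2] [-189.1  342.8   56.8]
cap533.png
rect.png
scene.png
top.png
topcrop.png
w1.png
```

Call:
servo_tool(increments=[[-30, 55, 0, 0, 0, 0, 1], [-188.5, 343, 0, 0, 0, 3.7, 1], [-188.5, 343, 0, 0, 0, 3.7, 1], [-188.5, 343, 0, 0, 0, 3.7, 1], [-188.5, 343, 0, 0, 0, 3.7, 1], [-188.5, 343, 0, 0, 0, 3.7, 1], [-188.5, 343, 0, 0, 0, 3.7, 1], [-188.5, 343, 0, 0, 0, 3.7, 1], [-188.5, 343, 0, 0, 0, 3.7, 1], [-188.5, 343, 0, 0, 0, 3.7, 1], [-188.5, 343, 0, 0, 0, 3.7, 1], [-188.5, 343, 0, 0, 0, 3.7, 1]])

```text
time: 6.38
position: [570.3, 99.8, 197.4]
tool_rot: [-0.002, -0.058, 0.998, -0.0]
contact_force: [-0.1, -0.4, -1.1]
opening: 0.128
gripper_force: 50.0
```

Call:
servo_tool(increments=[[0, 0, 0, 0, 0, 0, 1], [0, 0, 0, 0, 0, 0, 1], [0, 0, 0, 0, 0, 0, 1], [0, 0, 0, 0, 0, 0, 1]])

```text
time: 6.72
position: [571.3, 98.1, 199.8]
tool_rot: [-0.0, -0.056, 0.998, -0.0]
contact_force: [0.1, -0.9, -0.2]
opening: 0.122
gripper_force: 50.0
```

```bash
python3 - <<'E'
from h import *
cal=cams.calibration("wrist")
im,d=cams.camera("wrist");K=np.array(cal["mtx"]);T=np.array(cal["world_from_camera"])
v,u=np.mgrid[0:400,0:640];P=np.stack([(u-K[0,2])/K[0,0]*d,-(v-K[1,2])/K[1,1]*d,-d],-1)@T[:3,:3].T+T[:3,3]
s=monitor.observe();q=s["tool_rot"];print(s["position"],q,s["contact_force"],s["joint_positions"][5])
# base rect edges visible
m=(d>0)&(np.hypot(P[...,0]-570,P[...,1]-100)<85)&(P[...,2]>6)&(P[...,2]<14)
print("base rect",m.sum(),cv2.minAreaRect(P[m][:,:2].astype(np.float32)))
print(tool([570.5,100.1,142]))
cv2.imwrite("pics/w3.png",im)
E
```

```text
[571.36817037  98.22108646 199.87009829] [ 7.96691860e-05 -5.56251119e-02  9.98451721e-01 -3.52995210e-05] [-0.31520545  0.17998382 -0.33521868] -1.6317943528068564
base rect 2870 ((570.2024536132812, 100.22163391113281), (110.03623962402344, 109.77509307861328), 81.68492126464844)
[ 0.7  2.  57.9]
```

View pics/w3.png

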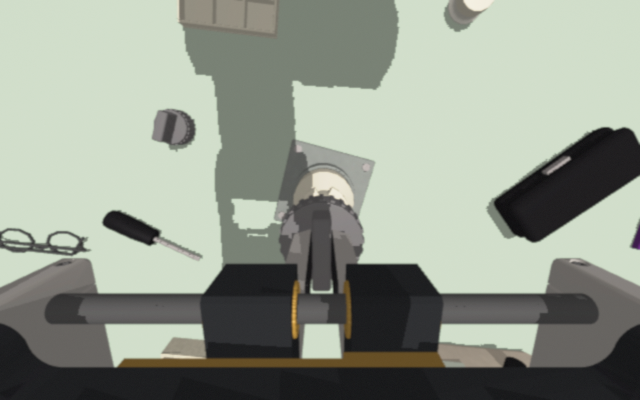

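The cap is held square between the pads, above the jar at about (325,200). I shift it 2 mm and go down.

Call:
servo_tool(increments=[[0.9, 2, 10, 0, 0, 0, 1], [0.9, 2, 22, 0, 0, 0, 1], [0.9, 2, 34, 0, 0, 0, 1], [0.9, 2, 44, 0, 0, 0, 1], [0.9, 2, 50, 0, 0, 0, 1], [0.9, 2, 54, 0, 0, 0, 1], [0.9, 2, 56, 0, 0, 0, 1], [0.9, 2, 57, 0, 0, 0, 1], [0.9, 2, 58, 0, 0, 0, 1], [0.9, 2, 58, 0, 0, 0, 1]])

```text
time: 7.6
position: [570.7, 101.3, 142.0]
tool_rot: [0.0, -0.056, 0.998, 0.0]
contact_force: [-0.1, -0.6, 0.1]
opening: 0.122
gripper_force: 50.0
```

Call:
servo_tool(increments=[[0, 0, 0.8, 0, 0, 0, 1], [0, 0, 1.6, 0, 0, 0, 1], [0, 0, 2.4, 0, 0, 0, 1], [0, 0, 3.2, 0, 0, 0, 1], [0, 0, 4, 0, 0, 0, 1], [0, 0, 4, 0, 0, 0, 1]], newtons=60)

```text
time: 8.1
position: [570.3, 101.2, 137.5]
tool_rot: [-0.0, -0.056, 0.998, 0.0]
contact_force: [0.1, 0.5, -1.2]
opening: 0.123
gripper_force: 60.0
```

Call:
servo_tool(increments=[[0, -0.5, 0.5, 0, 0, 0, 1], [0, -1, 1.2, 0, 0, 0, 1], [0, -1, 2, 0, 0, 0, 1], [0, -1, 2.8, 0, 0, 0, 1], [0, -1, 3.5, 0, 0, 0, 1], [0, -1, 4, 0, 0, 0, 1], [0, -1, 4.5, 0, 0, 0, 1], [0, -1, 4.5, 0, 0, 0, 1]])

```text
time: 8.77
position: [570.6, 100.2, 133.5]
tool_rot: [0.0, -0.056, 0.998, -0.0]
contact_force: [-2.0, -0.7, 3.7]
opening: 0.123
gripper_force: 60.0
```

Call:
servo_tool(increments=[[0, 0, 0.8, 0, 0, 0, 1], [0, 0, 1.6, 0, 0, 0, 1], [0, 0, 2.4, 0, 0, 0, 1], [0, 0, 3.2, 0, 0, 0, 1], [0, 0, 4, 0, 0, 0, 1], [0, 0, 4.8, 0, 0, 0, 1], [0, 0, 5.6, 0, 0, 0, 1], [0, 0, 6.4, 0, 0, 0, 1], [0, 0, 7, 0, 0, 0, 1], [0, 0, 7.5, 0, 0, 0, 1], [0, 0, 7.5, 0, 0, 0, 1], [0, 0, 7.5, 0, 0, 0, 1]])

```text
time: 9.77
position: [570.6, 100.2, 126.7]
tool_rot: [0.0, -0.056, 0.998, -0.0]
contact_force: [-3.3, -1.1, 8.7]
opening: 0.123
gripper_force: 60.0
```

Call:
servo_tool(increments=[[0, 0, 0.5, 0, 0, 0, 1], [0, 0, 1, 0, 0, 0, 1], [0, 0, 1.5, 0, 0, 0, 1], [0, 0, 1.5, 0, 0, 0, 1], [0, 0, 1.5, 0, 0, 0, 1]])

```text
time: 10.18
position: [570.6, 100.2, 125.4]
tool_rot: [0.0, -0.056, 0.998, -0.0]
contact_force: [-2.3, -0.6, 10.7]
opening: 0.124
gripper_force: 60.0
```

Call:
servo_tool(increments=[[0, 0, 0, 0, 0, 3, 1], [0, 0, 0, 0, 0, 6, 1], [0, 0, 0, 0, 0, 9, 1], [0, 0, 0, 0, 0, 12, 1], [0, 0, 0, 0, 0, 15, 1], [0, 0, 0, 0, 0, 18, 1], [0, 0, 0, 0, 0, 21, 1], [0, 0, 0, 0, 0, 24, 1], [0, 0, 0, 0, 0, 24, 1]])

```text
time: 10.93
position: [571.6, 100.1, 125.7]
tool_rot: [0.001, 0.153, 0.988, 0.0]
contact_force: [-0.9, -1.2, 10.0]
opening: 0.124
gripper_force: 60.0
```

```bash
python3 -c "
from h import *
s=monitor.observe();print(s['moment'],s['position'],s['contact_force'])"
```

```text
[-0.1794679   0.34743273 -0.00795213] [571.59640874 100.14636275 125.67892173] [-0.94251463 -1.2009036   9.95179018]
```

Call:
servo_tool(increments=[[0, 0, 0.2, 0, 0, 3, 1], [0, 0, 0.3, 0, 0, 6, 1], [0, 0, 0.3, 0, 0, 9, 1], [0, 0, 0.3, 0, 0, 12, 1], [0, 0, 0.3, 0, 0, 15, 1], [0, 0, 0.3, 0, 0, 18, 1], [0, 0, 0.3, 0, 0, 20, 1], [0, 0, 0.3, 0, 0, 20, 1], [0, 0, 0.3, 0, 0, 20, 1]])

```text
time: 11.68
position: [571.8, 100.2, 125.5]
tool_rot: [0.002, 0.322, 0.947, 0.001]
contact_force: [-1.7, -1.1, 9.5]
opening: 0.123
gripper_force: 60.0
```

```bash
python3 -c "
from h import *
s=monitor.observe();print(s['moment'],s['position'],s['contact_force'])"
```

```text
[-0.16448519  0.31203369  0.0033537 ] [571.79468514 100.17313147 125.46827341] [-1.70299749 -1.10135321  9.47923564]
```

Call:
servo_tool(increments=[[0, 0, 0.2, 0, 0, 1, 1], [0, 0, 0.4, 0, 0, 2, 1], [0, 0, 0.4, 0, 0, 3, 1], [0, 0, 0.4, 0, 0, 4, 1], [0, 0, 0.4, 0, 0, 4, 1]])

```text
time: 12.1
position: [571.2, 99.6, 125.3]
tool_rot: [0.001, 0.354, 0.935, -0.0]
contact_force: [-2.3, -1.4, 12.3]
opening: 0.124
gripper_force: 60.0
```

```bash
python3 -c "
from h import *
s=monitor.observe();print(s['moment'],s['position'],s['contact_force'],s['tool_rot'],s['joint_positions'])"
```

```text
[-0.37568374  0.57996483  0.12105346] [571.22936474  99.58551358 125.29091415] [-2.28023461 -1.35139368 12.28872396] [ 1.33577335e-03  3.54444530e-01  9.35076077e-01 -1.42205179e-04] [ 5.35154866e-02  3.43415710e-01  1.63423237e+00 -1.45987206e-03
  1.16161597e+00 -7.92060967e-01]
```

The moment rises at 48°, so the cap is at the stop. I ease it up on the spring and release.

Call:
servo_tool(increments=[[0, 0, 0, 0, 0, -1, 1], [0, 0, -1, 0, 0, -1, 1], [0, 0, -2, 0, 0, -1, 1], [0, 0, -3, 0, 0, -1, 1], [0, 0, -4, 0, 0, -1, 1], [0, 0, -4, 0, 0, -1, 0.5], [0, 0, -4, 0, 0, -1, 0.5], [0, 0, -4, 0, 0, -1, 0.5], [0, 0, -4, 0, 0, -1, 0.2]])

```text
time: 12.85
position: [572.5, 101.0, 128.3]
tool_rot: [0.002, 0.347, 0.938, 0.002]
contact_force: [2.1, 2.3, 5.4]
opening: 0.29
gripper_force: 2.7
```

Call:
servo_tool(increments=[[0, 0, 0, 0, 0, 0, 0.2], [0, 0, -5, 0, 0, 0, 0.2], [0, 0, -15, 0, 0, 0, 0.2], [0, 0, -40, 0, 0, 0, 0.2], [0, 0, -70, 0, 0, 0, 0.2], [45, 0, -90, 0, 0, 0, 0.2], [-70, 0, -90, 0, 0, 0, 0.2], [-70, 0, -90, 0, 0, 0, 0.2], [-70, 0, -90, 0, 0, 0, 0.2], [-70, 0, -90, 0, 0, 0, 0.2], [-70, 0, -90, 0, 0, 0, 0.2]])

```text
time: 13.77
position: [623.8, 53.9, 216.9]
tool_rot: [-0.001, 0.347, 0.938, -0.0]
contact_force: [-0.8, 0.3, 0.1]
opening: 0.402
gripper_force: 0.0
```

```bash
python3 - <<'E'
from h import *
cal=cams.calibration("wrist");im,d=cams.camera("wrist");K=np.array(cal["mtx"]);T=np.array(cal["world_from_camera"])
v,u=np.mgrid[0:400,0:640];P=np.stack([(u-K[0,2])/K[0,0]*d,-(v-K[1,2])/K[1,1]*d,-d],-1)@T[:3,:3].T+T[:3,3]
s=monitor.observe();print(s["position"],s["contact_force"],s["opening"])
n=(d>0)&(np.hypot(P[...,0]-570.5,P[...,1]-100)<35)
b=n&(P[...,2]>135)&(P[...,2]<150);k=n&(P[...,2]>115)&(P[...,2]<125)
print("bar",cv2.minAreaRect(P[b][:,:2].astype(np.float32)),np.median(P[b][:,2]),"exp 143 | skirt",np.median(P[k][:,2]),"exp 120")
for m in(b,k):
    A=np.c_[P[m][:,:2]-[570.5,100],np.ones(m.sum())];c=np.linalg.lstsq(A,P[m][:,2],rcond=None)[0];print("tilt",np.hypot(*c[:2]),c[2])
cv2.imwrite("pics/end.png",im)
E
```

```text
[622.94686193  54.71239938 216.94796356] [-0.08537624 -0.22304148  0.19630272] 0.39782254546540136
bar ((571.8394775390625, 98.3122787475586), (11.185639381408691, 46.6090202331543), 49.722442626953125) 142.2955911179256 exp 143 | skirt 119.45736626798939 exp 120
tilt 0.02237756409218319 142.29267160694465
tilt 0.0021618450164130366 119.34952299054042
```

View pics/end.png

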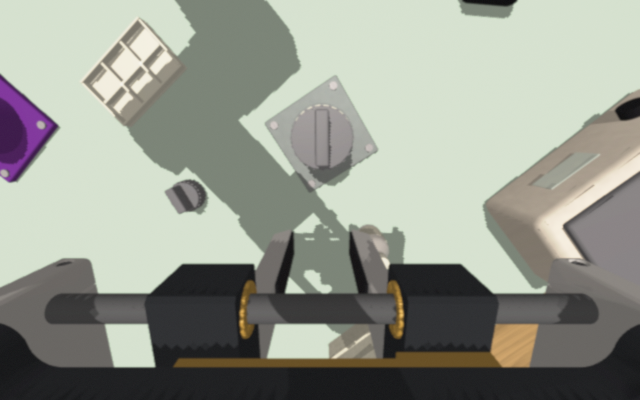

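The cap sits at (322,137) on the jar: level, at catch height (about 96 mm after the known −0.7 mm depth bias), turned 46.8° past the gap. The gripper is clear of everything.

```bash
python3 -c "
from h import *
print(order.close_job())"
```

```text
the job is handed in; nothing more can be done
None
```

I closed the jar with the larger cap and handed the job in after about 14 s. The last wrist view shows the cap level in its catch (about 96 mm up, about 2 mm off the jar's axis) with the gripper clear; the judge's verdict was not shown.

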